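# Shut the glazed bead case

## Task

The display case of glass beads stands open, its glazed lid leaning back: gently push the lid from behind, up and over past upright, until it tips, then let it swing down by its own weight without touching it. When it has come to rest on its catch, press the middle of its front edge down with the fingertips until the catch snaps in and the lid is fully home, and keep pressing there with about 15 N for a full second so that the dust seal beds in - never over 25 N, it is glass. Then let go, leaving the amber dog, the jar of rods and the wooden dish where they stand.

Things in the scene. Friction and masses are not known exactly. Their poses are not given: they have to be found in the camera images.
- case: low open-topped wooden display case fixed on a plinth let into the bench, 170 mm front to back (its x), 220 mm wide (its y), 75 mm high, walls 10 mm. Origin: centre of its underside, 2 to 22 mm above the bench (varies). +x points to its back, where the lid is hinged; its front with the catch is at -x. z is up
- lid (a joint): lid's opening angle, rad: 0 shut, 1.57 upright, 2.0 back stop; starts 1.78 to 2.0, may sink to the stop. Stiff hinge (friction 0.1 N m) holds it near upright: it tips by itself only at 1.36 to 1.20, by its untold weight. A damper (0.3 N m s/rad) makes it sink in 3 to 7 s, to rest on the spring catch at about 0.06. 7 to 14 N on the front edge snaps it to 0, a rigid stop (thin seal)
- lid_hinge (a point): point on the lid's hinge axis, mid-width: at the case's back face (85 mm behind its centre), 75.5 mm above the case's underside. The axis runs along the case's y
- lid_edge (a point): on the lid, middle of its front edge, outer face (the top when shut, the back when leaning open). Lid: flat, 170 mm from hinge to here, 220 wide, 14 thick, 0.35 to 0.56 kg, wooden frame 24 mm wide round a glass pane; inner face in the plane of the hinge axis. Shut, this point is 89.5 mm above the case's underside, on the catch 10 mm higher. Press here, 15 mm in from the edge
- dog: bystander: amber glass dog figurine, 100 mm long, 70 mm high, loose, on the bench before the case's front. Origin under its middle
- rod_jar: bystander: glass jar with glass rods, 76 mm across, 140 mm high in all, loose, on the bench behind the case. Origin under its middle
- dish: bystander: shallow wooden dish, 90 mm across, 22 mm high, loose, on the bench before the case's front. Origin under its middle

How it is judged:
On the way, in this order (a step that is already met when the one before it is completed fails the run):
1. the lid is pushed over, past upright (value of joint lid below 1.45 rad), for 0.05 s.
2. the lid has sunk by its own weight and rests on the catch, untouched (value of joint lid between 0.035 and 0.15 rad and velocity of joint lid above -0.05 rad/s and contact force between each of the arm, the fingers and lid below 0.2 N), for 0.2 s.
3. the shut lid is pressed home with about 15 N (10 to 20) (value of joint lid below 0.012 rad and contact force between the fingers and lid between 10 and 20 N), for 0.6 s.
At the end, for the whole second after the job is handed in: the lid is shut to within 0.012 rad (2 mm at its front edge), held by its catch and still; dog, dish and rod jar stand within 20 mm of where they were (value of joint lid below 0.012 rad and velocity of joint lid between -0.05 and 0.05 rad/s and distance of each of dog, dish, rod_jar from where it was at the start of the episode below 0.02 m); the robot touches nothing.
It fails at once if the robot presses on the lid with more than 25 N (contact force between any of the fingers, the arm and lid above 25 N).
It fails at once if the robot touches the lid while it is sinking (between 0.8 and 0.2 rad open) (value of joint lid between 0.2 and 0.8 rad and contact force between any of the fingers, the arm and lid above 0.5 N).
It fails at once if the lid slams (faster than 2.5 rad/s) (velocity of joint lid below -2.5 rad/s).
It fails at once if a bystander is knocked over or shoved (distance of any of dog, dish, rod_jar from where it was at the start of the episode above 0.02 m).
It also fails if it takes over 72 s, if anything falls off the work surface, if the arm or the gripper's body presses on something with over 40 N, if the wrist force passes 120 N, or if a joint passes its speed limit or range.

## Robot

A 7-joint arm with a two-finger parallel gripper is mounted at the origin on the work surface. World frame = base frame: x ahead of the robot, y to its left, z up, the work surface at z = 0. Lengths are in m, angles in rad, forces in N, time in s.
With the tool pointing down it reaches from about 0.425 to 1.025 m from the base axis. Payload 9.4 kg.
Tool frame: the origin (TCP) lies on the centre line of the jaws, within the pads' length; the fingertips stand 8 mm ahead of it and the grasp point (between the pads) lies 11 mm behind it; z points along the fingers, y is the direction in which the jaws open and shut (so a half turn about z gives the same grasp; the last joint's range is limited). The gripper opens to 85 mm and grips with 20 to 120 N. Pads are 22 mm wide; open, the fingers measure 114 mm over their backs; the gripper's body (76 mm by 85 mm) begins 54 mm behind the grasp point. The pads swing forward as they close: fully open they stand 13 mm farther back than shut.
Start: joints at [-1.3, 0.599, -0.003, 1.599, 0.002, 0.943, -0.08], TCP at [0.247, 0.682, 0.239] pointing down, gripper open.
Joint ranges: [-2.57, 2.57], [-0.35, 1.97], [-1.29, 1.29], [0.11, 2.56], [-1.05, 4.19], [0.11, 1.86], [-2.63, 2.63]. Speed limits (rad/s): [2.22, 2.22, 3.01, 3.01, 3.14, 3.14, 3.14].

## Interface

Orientations are given as a unit quaternion [x, y, z, w].
In Python, from station import sensors, optics, order gives the robot as it stands.
- The arm moves only by the tool drive_tool, never from a script. Its argument "plan" is one flat list of numbers, 7 for each row, row after row: the shift along the tool's x, y, z in mm, then the turn, a rotation vector about the tool's x, y, z in degrees, then the finger opening in mm, from 0 to 85.4. In form: [x, y, z, ax, ay, az, jaw, x, y, z, ax, ay, az, jaw, ...]. A call has 1 to 20 rows; each row is the pose to reach, as a shift and turn from the pose commanded when the call began, along the tool's axes at that moment; what a row does not reach only later rows make up. A row lasts 1/10 s, in which the tool goes at most 50 mm and 8.59 degrees, less where a joint would pass 70% of its speed; a pose out of reach is approached as far as the arm can. A call with a gripper value outside its range is refused whole. The fingers move at their own pace and stop on an object; the grip force is fixed at half the most. Time passes only in rows, so rows that repeat a pose let the fingers close. It gives the time, the measured TCP pose, the force and the opening at its end, in the units of the state.
- sensors.get_state(): the state, without advancing time (a new reading comes with each control period).
- optics.snapshot(name): name is "scene" or "top"; returns the picture (420x560x3 uint8, blue, green, red); there is no depth.
- optics.get_calibration(name): a dict with "vfov" (degrees; the focal length in pixels is half the picture's height over the tangent of half this angle, whatever the lens; pixels are square), "cx", "cy" (the principal point, pixels), "xyz" and "attitude" of the camera in the world. Camera axes: x right, y up, looking along -z (the intrinsics and any distortion apply to the point x, -y, -z); pixel columns grow to the right and rows downward; lengths in m; the calibration is good to about 2 mm. A picture is of the moment at which its call begins. get_calibration takes no time and is no camera call.
- order.hand_in(): hands the job in, once; it reports no verdict.
The state is a dict: "time_s": time; "joint_positions": joint angles; "dq": joint speeds; "effort": joint torques, N m; "eef_pos": TCP position; "tool_rot": TCP orientation; "contact_force": force on the tool from outside, world axes, zero at the start; "moment": the same for the moment, N m; "finger_gap": opening from 0.0 (shut) to 1.0 (fully open).
Only numpy, scipy, OpenCV 4.12 (cv2) and the standard library are available. Lean on these libraries where they do the work, as an engineer would, in place of code of your own. Each camera call takes 0.05 s, during which the arm holds its last target.

## Working session

There is one attempt and no reset: what is moved stays moved. The work goes in short steps, Python scripts to look and compute and a tool call to move; the robot and the scene stay as the last step left them, time stands still between calls to the robot, and variables do not carry over. Pictures are saved under pics/ and viewed, and the job is handed in when it is done.

Besides the shell and the picture viewer there is one more tool, called after "Emit:" by a JSON object that holds its "method" and its "body". drive_tool: Moves the arm, as the interface text tells. Its arguments: {"type":"object","properties":{"plan":{"type":"array","items":{"type":"number"}}},"required":["plan"]}

```bash
mkdir -p pics; ls
python3 - <<'E'
from station import sensors, optics, order
import cv2
print(sensors.get_state())
for n in ("scene","top"):
    print(n, optics.get_calibration(n))
    cv2.imwrite(f"pics/{n}0.png", optics.snapshot(n))
E
```

```text
pics
{'time_s': 0.0, 'joint_positions': array([-1.29970679,  0.60012249, -0.00254874,  1.60015092,  0.00179895,
        0.94288416, -0.07978293]), 'dq': array([ 4.18889794e-04, -2.88159116e-03, -9.35298142e-04,  3.66421893e-04,
        4.42583139e-05, -2.63200953e-04,  9.92922692e-04]), 'effort': array([ 3.61185621e-04, -7.76432920e+01,  1.56462539e+00, -2.58013916e+01,
        1.23234320e-02,  8.69509298e-03,  9.67668740e-06]), 'eef_pos': array([0.24694743, 0.68114995, 0.23841125]), 'tool_rot': array([ 1.72980462e-01,  9.84924946e-01, -7.78559419e-04, -6.60404933e-05]), 'contact_force': array([ 0.41031693,  0.98960538, -0.47429887]), 'moment': array([ 0.04952582, -0.01035095,  0.06058898]), 'finger_gap': 0.9998672805759399}
scene {'vfov': 42.47378585680459, 'cx': 282.6085597192383, 'cy': 215.7540755661568, 'xyz': array([ 1.12341035, -0.68903267,  1.03628986]), 'attitude': array([0.36058722, 0.13049847, 0.3372208 , 0.85978436])}
top {'vfov': 47.029497215737265, 'cx': 279.8040498136258, 'cy': 208.64622480378577, 'xyz': array([ 4.20392783e-01, -9.30055493e-04,  1.07151566e+00]), 'attitude': array([-0.04561082,  0.03739296,  0.71503156, -0.69659981])}
```

View pics/scene0.png

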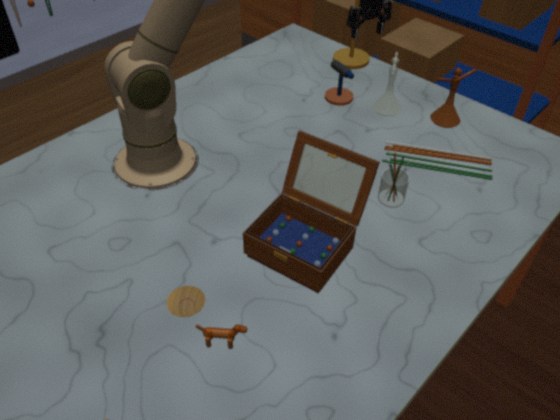

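View pics/top0.png

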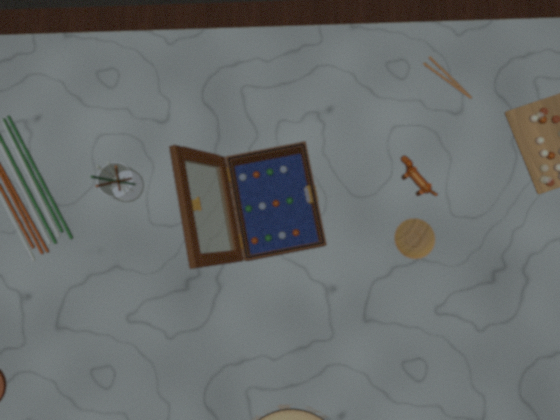

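```bash
cat > h.py <<'E'
import numpy as np, cv2
from scipy.spatial.transform import Rotation as R
from station import sensors, optics, order
CAL={n:optics.get_calibration(n) for n in("scene","top")}
def ray(n,u,v):
    c=CAL[n]; f=210/np.tan(np.radians(c["vfov"])/2)
    d=np.array([(u-c["cx"])/f,-(v-c["cy"])/f,-1.0])
    return np.array(c["xyz"]), R.from_quat(c["attitude"]).apply(d)
def onz(n,u,v,z):
    o,d=ray(n,u,v); return o+d*(z-o[2])/d[2]
def proj(n,p):
    c=CAL[n]; f=210/np.tan(np.radians(c["vfov"])/2)
    q=R.from_quat(c["attitude"]).inv().apply(np.array(p)-c["xyz"])
    return np.array([c["cx"]+f*q[0]/-q[2], c["cy"]-f*q[1]/-q[2]])
def tri(u1,u2):
    o1,d1=ray("scene",*u1); o2,d2=ray("top",*u2)
    A=np.stack([d1,-d2],1); s=np.linalg.lstsq(A,o2-o1,rcond=None)[0]
    a=o1+s[0]*d1;b=o2+s[1]*d2
    return (a+b)/2, np.linalg.norm(a-b)
E
python3 - <<'E'
import cv2
a=cv2.imread("pics/top0.png")[130:280,80:340]; cv2.imwrite("pics/top_c.png",cv2.resize(a,None,fx=3,fy=3,interpolation=cv2.INTER_CUBIC))
a=cv2.imread("pics/scene0.png")[120:300,230:420]; cv2.imwrite("pics/scene_c.png",cv2.resize(a,None,fx=3,fy=3,interpolation=cv2.INTER_CUBIC))
E
```

```text
(no output)
```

View pics/top_c.png

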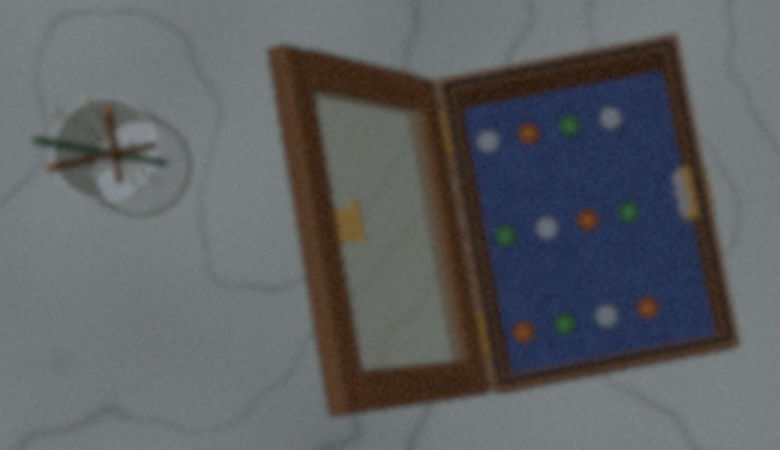

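View pics/scene_c.png

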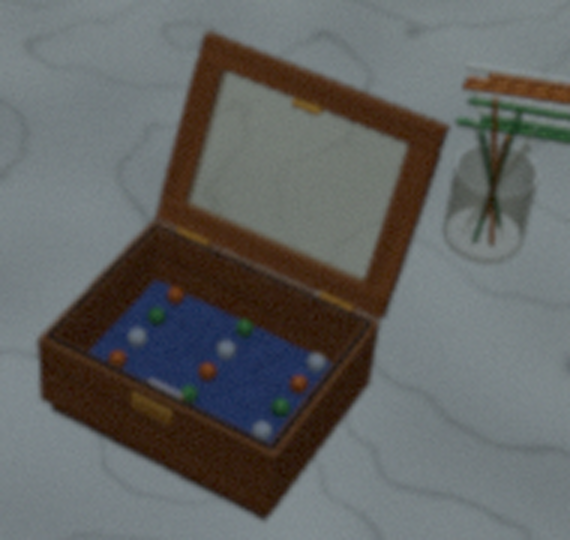

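Run:
```python
from h import *
T=lambda a:(80+a[0]/3,130+a[1]/3); S=lambda a:(230+a[0]/3,120+a[1]/3)
P={"front_near":((42,342),(737,344)),"front_far":((270,455),(677,37)),"back_far":((378,320),(437,80)),"back_near":((157,222),(494,390)),
"lidin_near":((205,35),(355,410)),"lidin_far":((447,127),(293,45))}
r={}
for k,(s,t) in P.items():
    p,e=tri(S(s),T(t)); r[k]=p; print(k,p.round(4),round(e,4), "onz.09 top",onz("top",*T(t),.09).round(3),"sc",onz("scene",*S(s),.09).round(3))
for a,b in [("front_near","front_far"),("back_near","back_far"),("front_near","back_near"),("front_far","back_far"),("lidin_near","lidin_far"),("lidin_near","back_near"),("lidin_far","back_far")]:
    d=r[b]-r[a]; print(a,b,np.linalg.norm(d).round(4), np.degrees(np.arctan2(d[1],d[0])).round(1))
print("base check: base proj", proj("scene",[0,0,0]),proj("top",[0,0,0]))
print("dish",onz("top",414,239,.02),onz("scene",186,301,.02)); print("jar",onz("top",126,184,.0), "dog",onz("top",418,175,.03),onz("scene",222,335,.03))
print(sensors.get_state()["eef_pos"],proj("scene",sensors.get_state()["eef_pos"]))
```

```text
front_near [ 0.4626 -0.0809  0.0805] 0.0054 onz.09 top [ 0.46  -0.082  0.09 ] sc [ 0.471 -0.085  0.09 ]
front_far [ 0.6755 -0.0478  0.0862] 0.002 onz.09 top [ 0.674 -0.048  0.09 ] sc [ 0.678 -0.05   0.09 ]
back_far [0.6499 0.1202 0.0876] 0.0033 onz.09 top [0.648 0.119 0.09 ] sc [0.652 0.12  0.09 ]
back_near [0.4358 0.0855 0.0836] 0.006 onz.09 top [0.434 0.083 0.09 ] sc [0.442 0.083 0.09 ]
lidin_near [0.4245 0.1518 0.2411] 0.0065 onz.09 top [0.423 0.177 0.09 ] sc [0.294 0.315 0.09 ]
lidin_far [0.6396 0.1879 0.2428] 0.0094 onz.09 top [0.676 0.219 0.09 ] sc [0.549 0.363 0.09 ]
front_near front_far 0.2155 8.9
back_near back_far 0.2169 9.2
front_near back_near 0.1686 99.2
front_far back_far 0.1699 98.7
lidin_near lidin_far 0.2181 9.5
lidin_near back_near 0.1713 -80.3
lidin_far back_far 0.1697 -81.4
base check: base proj [154.5472996  160.80153743] [291.11945517 466.79265879]
dish [ 0.47049328 -0.27970282  0.02      ] [ 0.475974   -0.27965153  0.02      ]
jar [0.61236651 0.35583924 0.        ] dog [ 0.60925825 -0.29381298  0.03      ] [ 0.60733309 -0.28925423  0.03      ]
[0.24694261 0.68120158 0.23847759] [365.55345337  36.96796047]
```

```bash
cat >> h.py <<'E'
H=np.array([0.543,0.103,0.0855]); YAW=np.radians(99.1)
EX=np.array([np.cos(YAW),np.sin(YAW),0]); EY=np.array([-np.sin(YAW),np.cos(YAW),0])
def goal(cx,cy,tipz):  # hinge-relative case coords of tool axis; tip height in world
    p=H+cx*EX+cy*EY; p[2]=tipz+0.008; return p
def delta(p, tooly_deg=None):
    s=sensors.get_state(); r=R.from_quat(s["tool_rot"])
    d=r.inv().apply(np.array(p)-s["eef_pos"])*1000
    out=[d.round(1)]
    if tooly_deg is not None:
        a=np.radians(tooly_deg); y=np.array([np.cos(a),np.sin(a),0]); z=np.array([0,0,-1.]); x=np.cross(y,z)
        out.append(np.degrees((r.inv()*R.from_matrix(np.stack([x,y,z],1))).as_rotvec()).round(2))
    return out
E
python3 - <<'E'
from h import *
print(goal(.12,0,.215), delta(goal(.12,0,.215),9.1))
print(tri((256.5,120+405/3),(80+690/3,130+193/3)))
E
```

```text
[0.52402103 0.22148966 0.223     ] [array([-417.1, -337.8,   16. ]), array([-7.000e-02,  5.000e-02,  6.098e+01])]
(array([ 0.54691324, -0.07734441,  0.07193839]), np.float64(0.06035705730621106))
```

Emit:
{"method": "drive_tool", "body": {"plan": [-13,-10,0,0,0,2,0,-33,-27,0,0,0,5,0,-58,-47,0,0,0,9,0,-83,-68,0,0,0,12,0,-113,-91,0,0,0,16,0,-142,-115,0,0,0,21,0,-171,-139,0,0,0,25,0,-200,-162,0,0,0,29,0,-229,-186,0,0,0,34,0,-259,-209,0,0,0,38,0,-288,-233,2,0,0,42,0,-313,-253,4,0,0,46,0,-338,-274,6,0,0,49,0,-359,-291,8,0,0,52,0,-375,-304,10,0,0,55,0,-388,-314,12,0,0,57,0,-400,-324,14,0,0,59,0,-409,-331,15,0,0,60,0,-417,-338,16,0,0,61,0,-417,-338,16,0,0,61,0]}}

```text
time_s: 2.1
eef_pos: [0.5245, 0.2206, 0.2232]
tool_rot: [0.65, 0.76, -0.0, 0.0]
contact_force: [-0.6, 0.8, 1.1]
finger_gap: 0.001
```

Run:
```python
from h import *
for n in("scene","top"):
    a=optics.snapshot(n); cv2.imwrite(f"pics/{n}1.png",a)
a=cv2.imread("pics/top1.png")[130:290,60:340]; b=cv2.imread("pics/scene1.png")[80:260,230:420]
cv2.imwrite("pics/t1c.png",cv2.resize(a,None,fx=2.5,fy=2.5)); cv2.imwrite("pics/s1c.png",cv2.resize(b,None,fx=3,fy=3))
s=sensors.get_state(); print(s["time_s"],s["eef_pos"],s["contact_force"],s["finger_gap"],s["joint_positions"],delta(goal(.12,0,.215),9.1))
```

```text
2.2 [0.52378577 0.22210951 0.22322445] [-0.4974342   1.03208986  0.27469789] 0.001979435607287952 [-0.71090893  0.44445739  0.29692649  1.99167308 -0.18982952  0.73170637
 -0.14040448] [array([-0.6,  0.1,  0.2]), array([-0.01, -0.01,  0.01])]
```

View pics/t1c.png

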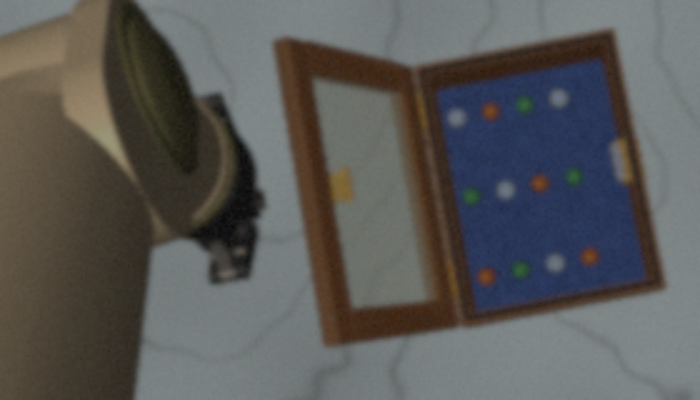

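View pics/s1c.png

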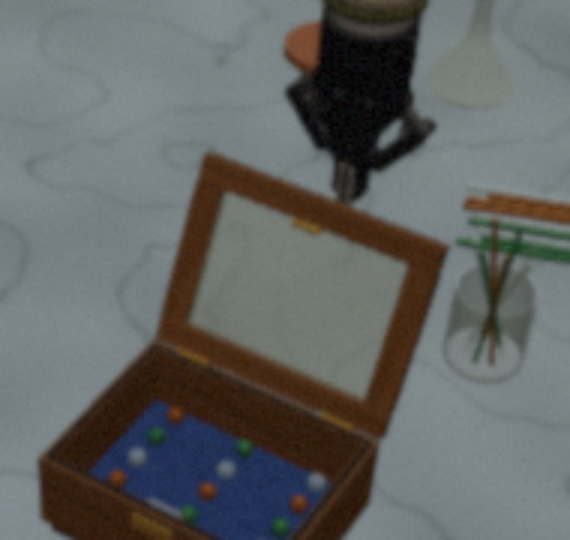

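Emit:
{"method": "drive_tool", "body": {"plan": [-3,0,-3,0,0,0,0,-6,0,-7,0,0,0,0,-10,0,-7,0,0,0,0,-14,0,-7,0,0,0,0,-18,0,-7,0,0,0,0,-21,0,-7,0,0,0,0,-24,0,-7,0,0,0,0,-27,0,-7,0,0,0,0,-30,0,-7,0,0,0,0,-33,0,-7,0,0,0,0,-36,0,-7,0,0,0,0,-39,0,-7,0,0,0,0,-42,0,-7,0,0,0,0,-45,0,-7,0,0,0,0,-48,0,-7,0,0,0,0,-51,0,-7,0,0,0,0,-54,0,-7,0,0,0,0,-57,0,-7,0,0,0,0,-60,0,-7,0,0,0,0,-60,0,-7,0,0,0,0]}}

```text
time_s: 4.2
eef_pos: [0.5335, 0.1617, 0.2303]
tool_rot: [0.649, 0.761, -0.0, 0.0]
contact_force: [-0.2, 0.5, -0.3]
finger_gap: 0.001
```

Run:
```python
from h import *
for n in("scene","top"):
    a=optics.snapshot(n); cv2.imwrite(f"pics/{n}2.png",a)
a=cv2.imread("pics/top2.png")[130:290,100:340]; b=cv2.imread("pics/scene2.png")[80:280,230:420]
cv2.imwrite("pics/t2c.png",np.hstack([cv2.resize(a,(400,267)),cv2.resize(b,(380,400))[:267]]) ); cv2.imwrite("pics/s2c.png",cv2.resize(b,None,fx=3,fy=3))
s=sensors.get_state(); print(s["time_s"],s["eef_pos"],s["contact_force"],delta(goal(.06,0,.222),9.1))
```

```text
4.3 [0.53333506 0.16191863 0.23015313] [-0.41098358  0.95093314  0.30926589] [array([0.3, 0.2, 0.2]), array([-0.02,  0.03, -0.06])]
```

View pics/s2c.png

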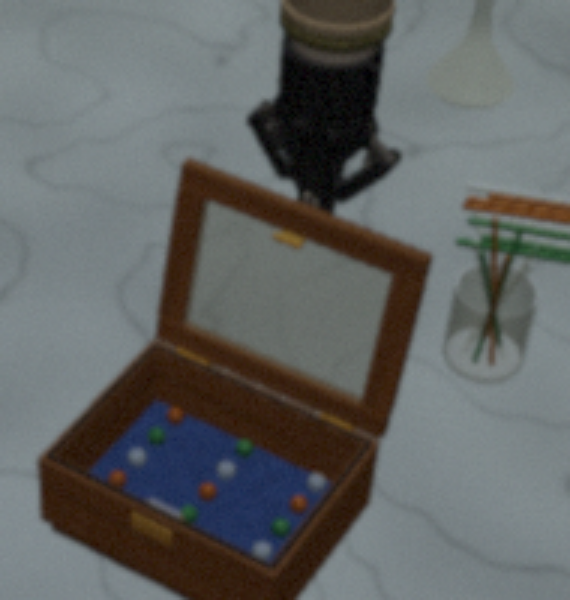

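View pics/t2c.png

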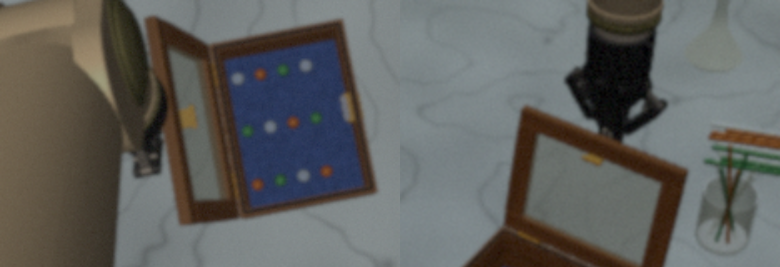

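Emit:
{"method": "drive_tool", "body": {"plan": [-4,0,0,0,0,0,0,-8,0,0,0,0,0,0,-12,0,0,0,0,0,0,-16,0,0,0,0,0,0,-20,0,0,0,0,0,0,-24,0,0,0,0,0,0,-28,0,0,0,0,0,0,-32,0,0,0,0,0,0,-36,0,0,0,0,0,0,-40,0,0,0,0,0,0,-44,0,0,0,0,0,0,-48,0,0,0,0,0,0,-52,0,0,0,0,0,0,-56,0,0,0,0,0,0,-60,0,0,0,0,0,0,-63,0,0,0,0,0,0,-66,0,0,0,0,0,0,-69,0,0,0,0,0,0,-72,0,0,0,0,0,0,-74,0,0,0,0,0,0]}}

```text
time_s: 6.3
eef_pos: [0.5451, 0.089, 0.2303]
tool_rot: [0.649, 0.761, -0.0, 0.0]
contact_force: [0.2, 0.0, -0.8]
finger_gap: -0.001
```

Run:
```python
from h import *
for n in("scene","top"):
    a=optics.snapshot(n); cv2.imwrite(f"pics/{n}3.png",a)
a=cv2.imread("pics/top3.png")[130:290,100:340]; b=cv2.imread("pics/scene3.png")[80:280,230:420]
cv2.imwrite("pics/t3c.png",cv2.resize(a,None,fx=3,fy=3)); cv2.imwrite("pics/s3c.png",cv2.resize(b,None,fx=3,fy=3))
s=sensors.get_state(); print(s["time_s"],s["eef_pos"],s["contact_force"],delta(goal(-.014,0,.222),9.1))
```

```text
6.4 [0.54513034 0.08887392 0.23031488] [-0.28037873 -0.50180336  0.20930034] [array([0.3, 0.1, 0.3]), array([ 0.  ,  0.02, -0.06])]
```

View pics/s3c.png

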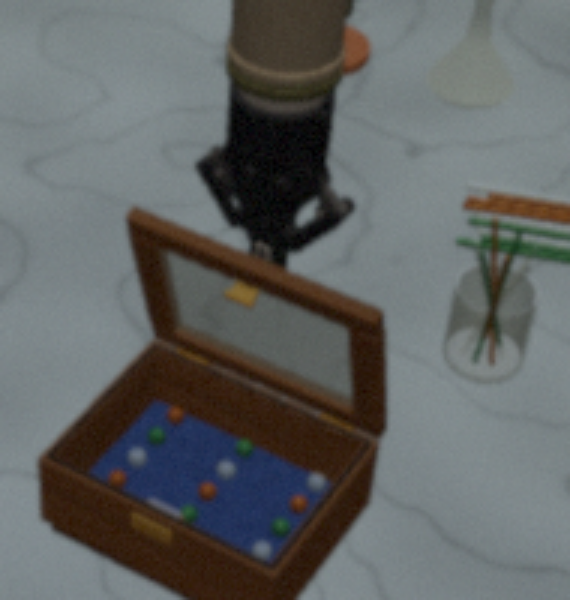

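View pics/t3c.png

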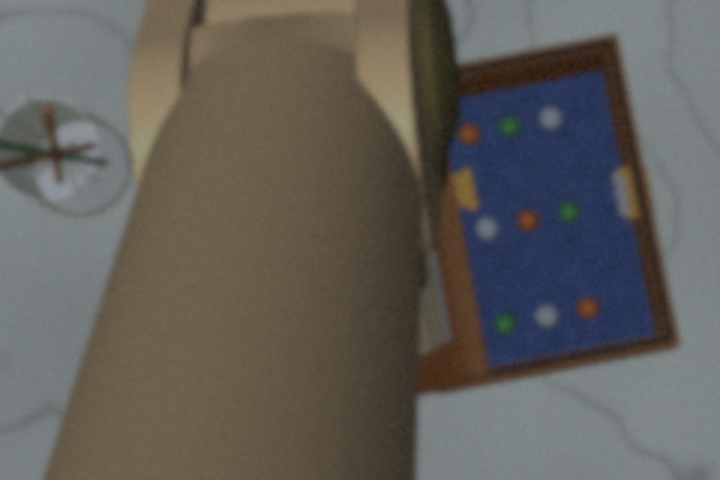

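Emit:
{"method": "drive_tool", "body": {"plan": [-3,0,0,0,0,0,0,-6,0,0,0,0,0,0,-9,0,0,0,0,0,0,-12,0,0,0,0,0,0,-15,0,0,0,0,0,0,-18,0,0,0,0,0,0,-20,0,0,0,0,0,0,-22,0,0,0,0,0,0,-24,0,0,0,0,0,0,-26,0,0,0,0,0,0,-23,0,-1,0,0,0,0,-15,0,-3,0,0,0,0,-5,0,-8,0,0,0,0,5,0,-15,0,0,0,0,15,0,-25,0,0,0,0,20,0,-35,0,0,0,0,25,0,-45,0,0,0,0,25,0,-50,0,0,0,0]}}

```text
time_s: 8.2
eef_pos: [0.5414, 0.1149, 0.2818]
tool_rot: [0.649, 0.761, 0.001, 0.0]
contact_force: [-0.2, -0.5, -0.5]
finger_gap: 0.004
```

Run:
```python
from h import *
for n in("scene","top"):
    a=optics.snapshot(n); cv2.imwrite(f"pics/{n}4.png",a)
b=cv2.imread("pics/scene4.png")[80:280,230:420]
cv2.imwrite("pics/s4c.png",cv2.resize(b,None,fx=3,fy=3))
s=sensors.get_state(); print(s["time_s"],s["eef_pos"],s["contact_force"])
```

```text
8.3 [0.54151411 0.11396618 0.28132131] [-0.24967321  0.11549008 -0.77519373]
```

View pics/s4c.png

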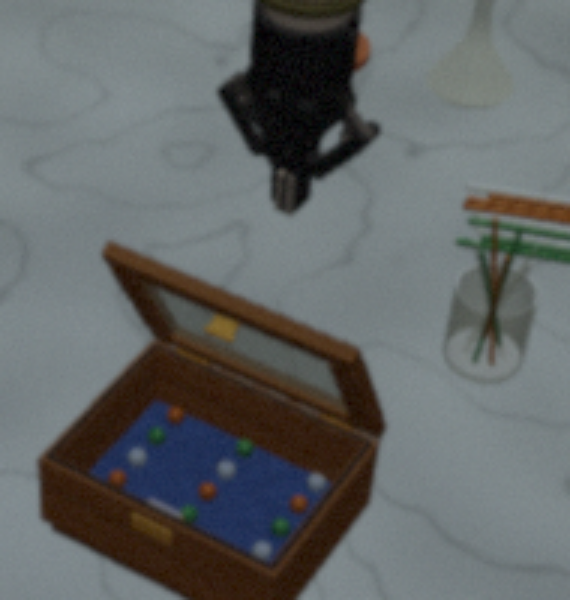

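Emit:
{"method": "drive_tool", "body": {"plan": [0,0,0,0,0,0,0,0,0,0,0,0,0,0,0,0,0,0,0,0,0,0,0,0,0,0,0,0,0,0,0,0,0,0,0,0,0,0,0,0,0,0,0,0,0,0,0,0,0,0,0,0,0,0,0,0,0,0,0,0,0,0,0,0,0,0,0,0,0,0,0,0,0,0,0,0,0,0,0,0,0,0,0,0,0,0,0,0,0,0,0,0,0,0,0,0,0,0,0,0,0,0,0,0,0,0,0,0,0,0,0,0,0,0,0,0,0,0,0,0,0,0,0,0,0,0,0,0,0,0,0,0,0,0,0,0,0,0,0,0]}}

```text
time_s: 10.3
eef_pos: [0.5411, 0.1141, 0.2803]
tool_rot: [0.649, 0.761, 0.0, 0.0]
contact_force: [-0.4, 0.1, -0.2]
finger_gap: 0.001
```

Emit:
{"method": "drive_tool", "body": {"plan": [0,0,0,0,0,0,0,0,0,0,0,0,0,0,0,0,0,0,0,0,0,0,0,0,0,0,0,0,0,0,0,0,0,0,0,0,0,0,0,0,0,0,0,0,0,0,0,0,0,0,0,0,0,0,0,0,0,0,0,0,0,0,0,0,0,0,0,0,0,0,0,0,0,0,0,0,0,0,0,0,0,0,0,0,0,0,0,0,0,0,0,0,0,0,0,0,0,0,0,0,0,0,0,0,0,0,0,0,0,0,0,0,0,0,0,0,0,0,0,0,0,0,0,0,0,0,0,0,0,0,0,0,0,0,0,0,0,0,0,0]}}

```text
time_s: 12.3
eef_pos: [0.5411, 0.1141, 0.2803]
tool_rot: [0.649, 0.761, 0.0, 0.0]
contact_force: [0.2, 0.2, -0.7]
finger_gap: -0.003
```

Run:
```python
from h import *
for n in("scene","top"):
    a=optics.snapshot(n); cv2.imwrite(f"pics/{n}5.png",a)
b=cv2.imread("pics/scene5.png")[120:300,230:420]
cv2.imwrite("pics/s5c.png",cv2.resize(b,None,fx=3,fy=3))
s=sensors.get_state(); print(s["time_s"],s["eef_pos"],s["contact_force"])
```

```text
12.4 [0.54113899 0.11408996 0.28028406] [0.3266292  0.17985685 0.05213773]
```

View pics/s5c.png

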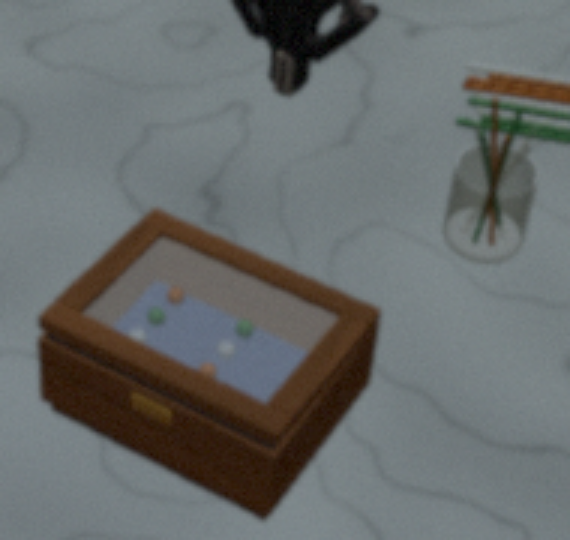

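Run:
```python
from h import *
a=cv2.imread("pics/top5.png")[120:280,180:360]; cv2.imwrite("pics/t5c.png",cv2.resize(a,None,fx=4,fy=4))
print(onz("scene",244,227.3,.1097),onz("scene",320.7,264.3,.1097))
print("pred",H-.17*EX+.11*EY,H-.17*EX-.11*EY)
print(goal(-.155,0,.135),delta(goal(-.155,0,.135),9.1))
```

```text
[ 0.46924942 -0.0823902   0.1097    ] [ 0.67481947 -0.04550806  0.1097    ]
pred [ 0.46127135 -0.08225773  0.0855    ] [ 0.67850239 -0.04746296  0.0855    ]
[ 0.5675145  -0.05004914  0.143     ] [array([-166.2,    0.2,  137.3]), array([ 0.  ,  0.  , -0.03])]
```

View pics/t5c.png

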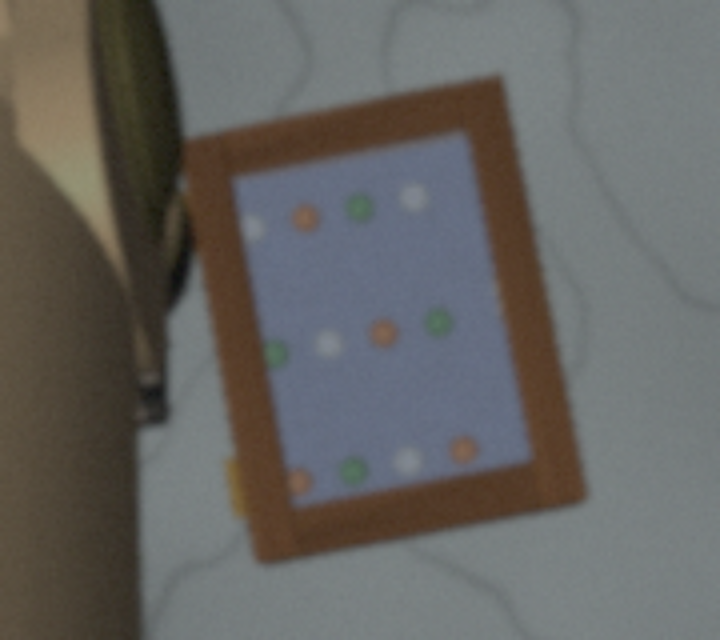

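Emit:
{"method": "drive_tool", "body": {"plan": [-8,0,0,0,0,0,0,-25,0,0,0,0,0,0,-50,0,0,0,0,0,0,-75,0,0,0,0,0,0,-100,0,8,0,0,0,0,-125,0,20,0,0,0,0,-145,0,35,0,0,0,0,-158,0,52,0,0,0,0,-164,0,70,0,0,0,0,-166,0,85,0,0,0,0,-166,0,100,0,0,0,0,-166,0,112,0,0,0,0,-166,0,122,0,0,0,0,-166,0,128,0,0,0,0,-166,0,132,0,0,0,0,-166,0,134,0,0,0,0,-166,0,134,0,0,0,0,-166,0,134,0,0,0,0]}}

```text
time_s: 14.2
eef_pos: [0.5675, -0.0498, 0.1467]
tool_rot: [0.649, 0.761, 0.0, 0.0]
contact_force: [0.2, 0.5, -0.2]
finger_gap: -0.001
```

Run:
```python
from h import *
a=onz("top",305.5,139,.1097);b=onz("top",326.5,244.5,.1097);print(a,b,(a+b)/2, H-.17*EX)
for n in("scene","top"):
    a=optics.snapshot(n); cv2.imwrite(f"pics/{n}6.png",a)
b=cv2.imread("pics/scene6.png")[120:300,230:420]
cv2.imwrite("pics/s6c.png",cv2.resize(b,None,fx=3,fy=3))
s=sensors.get_state(); print(s["time_s"],s["eef_pos"],s["contact_force"])
```

```text
[ 0.67563804 -0.04720898  0.1097    ] [ 0.4598232 -0.0821133  0.1097   ] [ 0.56773062 -0.06466114  0.1097    ] [ 0.56988687 -0.06486035  0.0855    ]
14.3 [ 0.56753032 -0.04982358  0.14668334] [-0.11200895 -0.37006529  0.06105843]
```

View pics/s6c.png

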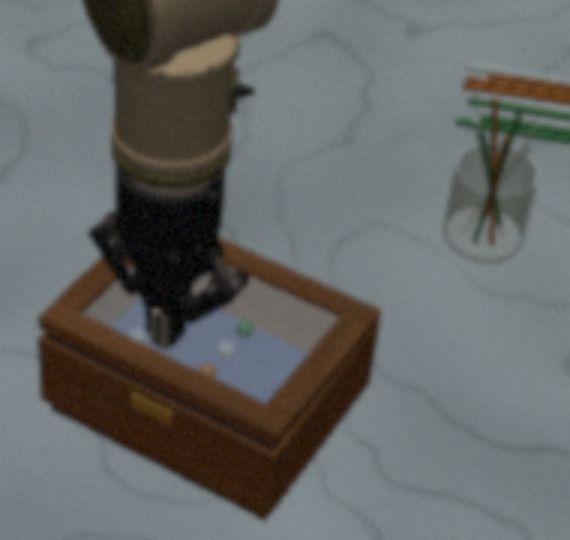

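Emit:
{"method": "drive_tool", "body": {"plan": [0,0,3,0,0,0,0,0,0,6,0,0,0,0,0,0,9,0,0,0,0,0,0,12,0,0,0,0,0,0,15,0,0,0,0,0,0,17,0,0,0,0,0,0,19,0,0,0,0,0,0,21,0,0,0,0,0,0,22,0,0,0,0,0,0,23,0,0,0,0,0,0,23,0,0,0,0,0,0,23,0,0,0,0]}}

```text
time_s: 15.5
eef_pos: [0.5674, -0.0499, 0.1234]
tool_rot: [0.649, 0.761, 0.0, 0.0]
contact_force: [-0.7, 1.1, -0.1]
finger_gap: 0.002
```

```bash
cat > q.py <<'E'
from h import *
s=sensors.get_state(); r=R.from_quat(s["tool_rot"]); print(s["time_s"],s["eef_pos"].round(5),s["contact_force"].round(2),s["effort"].round(2)[[1,3,5]], "tip",round(s["eef_pos"][2]-.008,5))
E
python3 q.py
```

```text
15.5 [ 0.56735 -0.04988  0.12336] [-0.66  1.1  -0.07] [-64.27 -15.17  -0.  ] tip 0.11536
```

Emit:
{"method": "drive_tool", "body": {"plan": [0,0,0.5,0,0,0,0,0,0,1,0,0,0,0,0,0,1.5,0,0,0,0,0,0,2,0,0,0,0,0,0,2.5,0,0,0,0,0,0,3,0,0,0,0,0,0,3.5,0,0,0,0,0,0,3.5,0,0,0,0]}}

```text
time_s: 16.3
eef_pos: [0.5674, -0.05, 0.1205]
tool_rot: [0.649, 0.761, 0.0, 0.0]
contact_force: [-1.4, -0.1, 8.8]
finger_gap: 0.003
```

Emit:
{"method": "drive_tool", "body": {"plan": [0,0,0.4,0,0,0,0,0,0,0.8,0,0,0,0,0,0,1.2,0,0,0,0,0,0,1.2,0,0,0,0]}}

```text
time_s: 16.7
eef_pos: [0.5674, -0.0502, 0.119]
tool_rot: [0.649, 0.761, 0.0, 0.0]
contact_force: [-0.3, -1.5, 5.4]
finger_gap: -0.001
```

Emit:
{"method": "drive_tool", "body": {"plan": [0,0,0.4,0,0,0,0,0,0,0.8,0,0,0,0,0,0,1.2,0,0,0,0,0,0,1.2,0,0,0,0]}}

```text
time_s: 17.1
eef_pos: [0.5674, -0.0501, 0.1174]
tool_rot: [0.649, 0.761, 0.0, 0.0]
contact_force: [0.0, -1.7, 1.5]
finger_gap: -0.001
```

Emit:
{"method": "drive_tool", "body": {"plan": [0,0,0.5,0,0,0,0,0,0,1,0,0,0,0,0,0,1.5,0,0,0,0,0,0,2,0,0,0,0,0,0,2,0,0,0,0]}}

```text
time_s: 17.6
eef_pos: [0.5671, -0.0496, 0.1152]
tool_rot: [0.649, 0.761, -0.0, -0.0]
contact_force: [0.3, 0.2, 0.6]
finger_gap: 0.001
```

Emit:
{"method": "drive_tool", "body": {"plan": [0,0,0.4,0,0,0,0,0,0,0.8,0,0,0,0,0,0,1.2,0,0,0,0,0,0,1.2,0,0,0,0]}}

```text
time_s: 18.0
eef_pos: [0.5673, -0.0498, 0.1142]
tool_rot: [0.649, 0.761, -0.0, -0.0]
contact_force: [0.8, -0.0, -0.0]
finger_gap: 0.003
```

```bash
python3 - <<'E'
from h import *
b=optics.snapshot("scene")[120:300,230:420]
cv2.imwrite("pics/s7c.png",cv2.resize(b,None,fx=3,fy=3))
E
python3 q.py
```

```text
18.05 [ 0.56731 -0.04984  0.11419] [ 0.24 -0.95  0.39] [-64.92 -14.64  -0.  ] tip 0.10619
```

View pics/s7c.png

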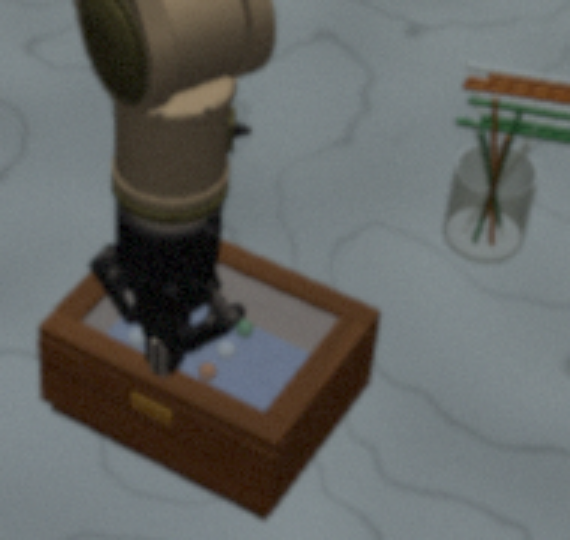

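Emit:
{"method": "drive_tool", "body": {"plan": [0,0,0.3,0,0,0,0,0,0,0.6,0,0,0,0,0,0,0.9,0,0,0,0,0,0,0.9,0,0,0,0]}}

```text
time_s: 18.45
eef_pos: [0.5673, -0.0499, 0.1133]
tool_rot: [0.649, 0.761, -0.0, 0.0]
contact_force: [0.2, 0.0, -0.4]
finger_gap: -0.001
```

Emit:
{"method": "drive_tool", "body": {"plan": [0,0,0.2,0,0,0,0,0,0,0.4,0,0,0,0,0,0,0.6,0,0,0,0,0,0,0.6,0,0,0,0]}}

```text
time_s: 18.85
eef_pos: [0.5673, -0.0498, 0.1127]
tool_rot: [0.649, 0.761, -0.0, -0.0]
contact_force: [-0.5, -0.3, 0.2]
finger_gap: 0.003
```

Emit:
{"method": "drive_tool", "body": {"plan": [0,0,0.2,0,0,0,0,0,0,0.4,0,0,0,0,0,0,0.6,0,0,0,0,0,0,0.6,0,0,0,0]}}

```text
time_s: 19.25
eef_pos: [0.5674, -0.0499, 0.1125]
tool_rot: [0.649, 0.761, 0.0, 0.0]
contact_force: [-1.8, -0.5, 6.5]
finger_gap: -0.001
```

Emit:
{"method": "drive_tool", "body": {"plan": [0,0,0.2,0,0,0,0,0,0,0.3,0,0,0,0,0,0,0.3,0,0,0,0]}}

```text
time_s: 19.55
eef_pos: [0.5674, -0.0499, 0.1125]
tool_rot: [0.649, 0.761, 0.0, 0.0]
contact_force: [-2.8, 0.1, 10.2]
finger_gap: 0.001
```

```bash
python3 q.py
```

```text
19.55 [ 0.56737 -0.04986  0.1125 ] [-2.82  0.09 10.18] [-60.14 -14.26  -0.76] tip 0.1045
```

Emit:
{"method": "drive_tool", "body": {"plan": [0,0,0.2,0,0,0,0,0,0,0.3,0,0,0,0,0,0,0.3,0,0,0,0]}}

```text
time_s: 19.85
eef_pos: [0.5674, -0.0499, 0.1124]
tool_rot: [0.649, 0.761, 0.0, 0.0]
contact_force: [-3.3, 0.7, 13.5]
finger_gap: -0.001
```

Emit:
{"method": "drive_tool", "body": {"plan": [0,0,0,0,0,0,0,0,0,0,0,0,0,0,0,0,0,0,0,0,0]}}

```text
time_s: 20.15
eef_pos: [0.5674, -0.0498, 0.1124]
tool_rot: [0.649, 0.761, 0.0, 0.0]
contact_force: [-3.5, 0.9, 12.0]
finger_gap: 0.006
```

Emit:
{"method": "drive_tool", "body": {"plan": [0,0,0.1,0,0,0,0,0,0,0.15,0,0,0,0,0,0,0.15,0,0,0,0,0,0,0.15,0,0,0,0,0,0,0.15,0,0,0,0,0,0,0.15,0,0,0,0]}}

```text
time_s: 20.75
eef_pos: [0.5674, -0.0499, 0.1124]
tool_rot: [0.649, 0.761, 0.0, 0.0]
contact_force: [-2.9, 0.9, 14.2]
finger_gap: 0.0
```

Emit:
{"method": "drive_tool", "body": {"plan": [0,0,0,0,0,0,0,0,0,0,0,0,0,0,0,0,0,0,0,0,0,0,0,0,0,0,0,0]}}

```text
time_s: 21.15
eef_pos: [0.5674, -0.0499, 0.1124]
tool_rot: [0.649, 0.761, 0.0, 0.0]
contact_force: [-3.8, 1.5, 15.5]
finger_gap: -0.0
```

Emit:
{"method": "drive_tool", "body": {"plan": [0,0,0,0,0,0,0,0,0,0,0,0,0,0,0,0,0,0,0,0,0,0,0,0,0,0,0,0]}}

```text
time_s: 21.55
eef_pos: [0.5674, -0.0498, 0.1124]
tool_rot: [0.649, 0.761, 0.0, 0.0]
contact_force: [-2.9, 1.7, 13.7]
finger_gap: 0.002
```

Emit:
{"method": "drive_tool", "body": {"plan": [0,0,0,0,0,0,0,0,0,0,0,0,0,0,0,0,0,0,0,0,0,0,0,0,0,0,0,0]}}

```text
time_s: 21.95
eef_pos: [0.5674, -0.0499, 0.1124]
tool_rot: [0.649, 0.761, 0.0, 0.0]
contact_force: [-3.0, 0.3, 14.8]
finger_gap: 0.001
```

Run:
```python
from h import *
for i in range(4):
    b=optics.snapshot("scene"); print(sensors.get_state()["contact_force"].round(1))
b=b[120:300,230:420]
cv2.imwrite("pics/s8c.png",cv2.resize(b,None,fx=3,fy=3))
```

```text
[-3.4  0.7 14.5]
[-3.8 -0.1 15. ]
[-3.1  0.5 14.2]
[-3.9  1.  14.3]
```

View pics/s8c.png

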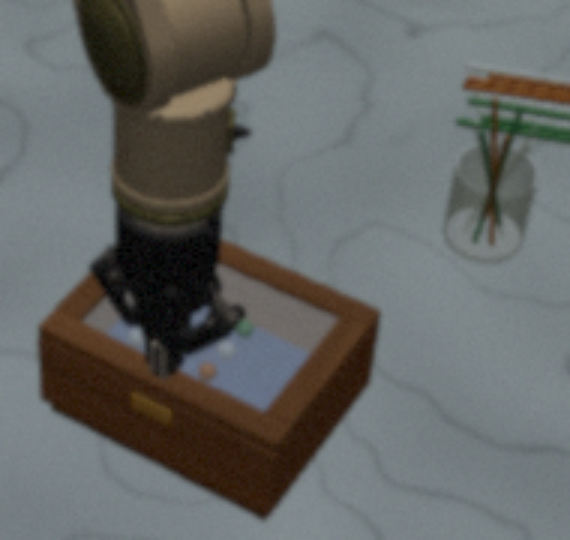

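Held at about 15 N for well over a second, and the picture shows no gap between lid and case. Now I lift off slowly, straight up.

Emit:
{"method": "drive_tool", "body": {"plan": [0,0,-0.5,0,0,0,0,0,0,-1.5,0,0,0,0,0,0,-4,0,0,0,0,0,0,-9,0,0,0,0,0,0,-18,0,0,0,0,0,0,-30,0,0,0,0,0,0,-45,0,0,0,0,0,0,-60,0,0,0,0,0,0,-75,0,0,0,0,0,0,-90,0,0,0,0,0,0,-105,0,0,0,0,0,0,-115,0,0,0,0,0,0,-120,0,0,0,0,0,0,-120,0,0,0,0,0,0,-120,0,0,0,0]}}

```text
time_s: 23.65
eef_pos: [0.5671, -0.0497, 0.231]
tool_rot: [0.649, 0.761, -0.0, -0.0]
contact_force: [0.4, -0.1, -0.2]
finger_gap: -0.001
```

Run:
```python
from h import *
b=optics.snapshot("scene"); cv2.imwrite("pics/scene9.png",b)
t=optics.snapshot("top"); cv2.imwrite("pics/top9.png",t)
cv2.imwrite("pics/s9c.png",cv2.resize(b[120:360,150:430],None,fx=2.5,fy=2.5))
# bystander shift: image difference at their regions
for n,im,regs in (("scene",b,{"dish":(160,280,210,325),"dog":(190,315,255,355),"jar":(370,145,420,215)}),("top",t,{"dish":(385,210,445,265),"dog":(390,145,445,205),})):
    o=cv2.imread(f"pics/{n}0.png")
    for k,(x0,y0,x1,y1) in regs.items():
        A=o[y0:y1,x0:x1].mean(2).astype(np.float32);B=im[y0:y1,x0:x1].mean(2).astype(np.float32)
        print(n,k,cv2.phaseCorrelate(A,B),abs(A-B).mean())
print(sensors.get_state()["contact_force"],sensors.get_state()["time_s"])
```

```text
scene dish ((-0.08134853035481626, 0.4333508078428885), 1.0824867583380806) 2.0614812
scene dog ((-0.03512667967834204, -0.011197540515439641), 1.0238572657108307) 2.198846
scene jar ((-0.038135478816546, 0.3081838321852288), 0.7094070111380683) 6.2404766
top dish ((0.03470001876288009, -0.08186130543118963), 1.19997169441647) 1.9445455
top dog ((0.04901688289045936, 0.05678235810719556), 1.2167550444602966) 2.050707
[ 0.35181918 -0.45083821 -0.02111838] 23.75
```

View pics/s9c.png

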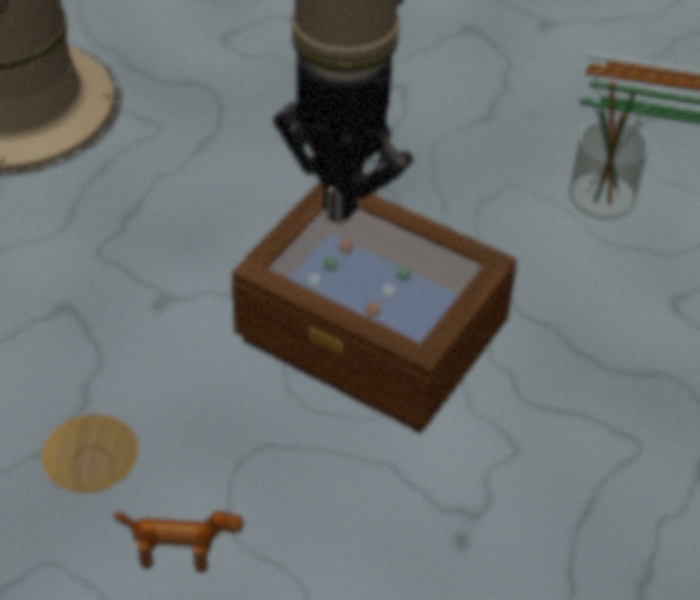

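```bash
python3 -c "
from station import order
print(order.hand_in())"
```

```text
the job is handed in; nothing more can be done
None
```

The lid is shut on its catch and the job is handed in, at about 24 s of the 72 s allowed. `hand_in` reports no verdict.

- **Push and swing:** I pushed the lid from behind with the closed fingertips to about 1.1 rad, by geometry. I then backed off, and it sank onto its catch untouched.
- **Press:** I pressed the middle of the front edge, about 15 mm in. The catch gave way at roughly 9 N. I then held about 14–15 N vertical, with 3–4 N sideways so about 15 N in all, for over a second. The highest force reading I saw was about 16 N, but I only have single readings at the end of each move.
- **Last checks:** The final picture shows the lid closed with no gap and the fingers about 120 mm above it. The wrist force is back to zero within noise.
- **Bystanders:** The dog and the dish moved less than half a pixel in the pictures. The jar measured 0.3 pixel, but only roughly, because the open lid was partly in that patch at the start; by eye it stands where it was.
- **Disagreement:** Contact came about 3–4 mm higher than my camera estimate, both on the catch and shut. The fingertips sank only about 8–8.5 mm against an expected 9. I took the lid as home because it felt rigid there and no gap was visible.

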